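# Clear the seed-testing bench: hang the dippers, put away tins and cartons

### The arm

A 7-joint arm with a two-finger parallel gripper is mounted at the origin on the work surface. World frame = base frame: x ahead of the robot, y to its left, z up, the work surface at z = 0. Lengths are in m, angles in rad, forces in N, time in s.
With the tool pointing down it reaches from about 0.35 to 0.9 m from the base axis. Payload 8.1 kg.
Tool frame: the origin (TCP) lies at the centre of the arm's flange, where the gripper is bolted on; the fingertips stand 173 mm ahead of it and the grasp point (between the pads) lies 155 mm ahead of it; z points along the fingers, y is the line along which they close (so a half turn about z gives the same grasp; the last joint's range is limited). The gripper opens to 85 mm and grips with 20 to 120 N. Pads are 22 mm wide; open, the fingers measure 114 mm over their backs; the gripper's body (76 mm by 85 mm) begins 54 mm behind the grasp point. The pads swing forward as they close: fully open they stand 13 mm farther back than shut.
Start: joints at [-1.221, 0.434, 0.025, 1.573, -0.012, 1.134, -0.075], TCP at [0.273, 0.562, 0.405] pointing down, gripper open.
Joint ranges: [-2.62, 2.62], [-0.44, 2.09], [-1.27, 1.32], [0.08, 2.57], [-1.32, 4.46], [0.12, 2], [-2.74, 2.74]. Speed limits (rad/s): [2.22, 2.22, 3.01, 3.01, 3.14, 3.14, 3.14].

### API

Orientations are given as a unit quaternion [w, x, y, z].
In Python, from bench import get_state, eyes, order gives the robot as it stands.
- The arm moves only by the tool apply_moves, never from a script. Its argument "moves" is one flat list of numbers, 5 for each row, row after row: the shift along the tool's x, y, z scaled (see below), then the turn about the tool's z scaled (see below), then the closure, from 0 (fully open) to 1 (shut). A call has 1 to 12 rows; each row is the pose to reach, as a shift and turn from the pose commanded when the call began, along the tool's axes at that moment; what a row does not reach only later rows make up. The controller multiplies each number of a shift by 30 cm and each number of a turn by 90 degrees. A row lasts 1/12 s, in which the tool goes at most 41.7 mm and 7.16 degrees, less where a joint would pass 70% of its speed; a pose out of reach is approached as far as the arm can. A call with a number of a shift or a turn outside -1 to 1 is refused whole. A call with a gripper value outside its range is refused whole. The fingers move at their own pace and stop on an object; "squeeze" is the grip in N (left out, the last holds). Time passes only in rows, so rows that repeat a pose let the fingers close. It gives the time, the measured TCP pose, the force, the opening and the grip force at its end, in the units of the state.
- get_state(): the state, without advancing time (a new reading comes with each control period).
- eyes.read_camera(name): name is "scene" or "top" or "wrist"; returns a dict with "color" (420x560x3 uint8, blue, green, red), "depth" (420x560 float32, m along the optical axis (not along the pixel's ray), 0 where there is no reading), "intrinsics" (3x3 intrinsics, pixels), "eye" and "attitude" of the camera in the world. Camera axes: x right, y down, z forward; pixel columns grow to the right and rows downward; lengths in m; the calibration is good to about 2 mm. A picture is of the moment at which its call begins.
- order.sign_off(): hands the job in; it is judged then, once.
Trained networks look in a picture, given as the dict that the camera call returned (one of the last four; its "shot" number tells which), for a name from the list of things; names that differ only in an ending like _2 or _b are one class to them, and where a whole thing is asked for, a point or a joint stands for the part that bears it (a point fixed in the world has none). Each returns a list of dicts, best first, with "p" (0 to 1); they miss things now and then, are a little off and sometimes report something else, mostly with a low value. They report only what shows in the picture. A call takes as long as a camera call.
- eyes.recognise(picture, query): "xy" ([column, row] in pixels, amid what is visible of it).
- eyes.trace(picture, query): "region" (420x560 bool, what is visible of it) and "xy" ([column, row] in pixels, amid what is visible of it).
- eyes.pinpoint(picture, query): "xy" ([column, row] in pixels: a listed point, or the origin of a listed thing).
The state is a dict: "clock": time; "q": joint angles; "joint_vel": joint speeds; "tau": joint torques, N m; "eef_pos": TCP position; "eef_rot": TCP orientation; "contact_force": force on the tool from outside, world axes, zero at the start; "ft_torque": the same for the moment, N m; "finger_gap": opening from 0.0 (shut) to 1.0 (fully open); "grip_force": force on a finger pad.
Only numpy, scipy, OpenCV 4.12 (cv2) and the standard library are available. Lean on these libraries where they do the work, as an engineer would, in place of code of your own. Each camera call takes 0.05 s, during which the arm holds its last target. There are 200 camera calls.

### The job

Clear the bench at the end of the seed-testing shift: hang every measuring dipper by the hole in its handle on a peg of the aluminium rack, one dipper to a peg, and put the samples away by kind, every round tin standing upright in the shallow steel tray and every rectangular carton standing upright in the fibreboard box with the tall end boards. Nothing of these may stay on the bench or in the gripper, and the mug, the tape dispenser and the mouse must stay where they are.

Things in the scene. Friction and masses are not known exactly. Their poses are not given: they have to be found in the camera images.
- rack: Fixed aluminium rack, 330 mm wide along its y: a crossbar (30 x 30 mm, top at height 240 mm) on two posts at y = +-150 mm, feet 140 mm long along x. Origin on the bench under the crossbar's middle, z up. Three bare steel pegs, 8 mm thick, stick out of the crossbar's front face (x = -15 mm) towards -x at y = -85, 0 and +85 mm, rising 12 degrees to a round tip at x = -92 mm, height 249 mm.
- peg0 (a point): Point on the centre line of the rack's peg at y = -85 mm: 45 mm out from the crossbar's front face, 32 mm short of the tip, at height 243 mm. Axes as the rack's: the peg points to -x, rising 12 degrees.
- peg1 (a point): Point on the centre line of the rack's peg at y = 0: 45 mm out from the crossbar's front face, 32 mm short of the tip, at height 243 mm. Axes as the rack's: the peg points to -x, rising 12 degrees.
- peg2 (a point): Point on the centre line of the rack's peg at y = +85 mm: 45 mm out from the crossbar's front face, 32 mm short of the tip, at height 243 mm. Axes as the rack's: the peg points to -x, rising 12 degrees.
- tin_tray: Fixed shallow open steel tray for the tins, 274 x 98 mm outside with a flat rim (290 x 110 mm over the rim), 20 mm high, walls and floor 3 mm. Origin under its centre on the bench, x along the long side, z up.
- carton_box: Fixed open fibreboard box for the cartons, 304 x 100 mm outside; floor 6 mm, long side walls 8 mm thick and 32 mm high, end boards 16 mm thick and 70 mm high; inside 272 x 84 mm. Origin under its centre on the bench, x along the long side, z up.
- dipper1: Steel measuring dipper, 130 g, standing on the bench (may be absent): cup 60 mm in diameter, 55 mm high, with a flat upright strap handle on its side, 4 mm thick, 34 mm wide, 170 mm high. Origin at the centre of the cup's underside, z up; the strap's middle plane is at x = +32 mm, its faces square to x, its width along y. A tab above its hole, 141 to 170 mm up, can be pinched from above.
- dipper1_eye (a point): Centre of the round 22 mm hole in dipper 1's strap: 130 mm up, at x = +32 mm of the dipper, running along the dipper's x axis. Let go on a peg, the dipper swings until it leans some 12 degrees, its cup under the peg; the cup may face either way.
- dipper2: Steel measuring dipper, 130 g, standing on the bench (may be absent): cup 60 mm in diameter, 55 mm high, with a flat upright strap handle on its side, 4 mm thick, 34 mm wide, 170 mm high. Origin at the centre of the cup's underside, z up; the strap's middle plane is at x = +32 mm, its faces square to x, its width along y. A tab above its hole, 141 to 170 mm up, can be pinched from above.
- dipper2_eye (a point): Centre of the round 22 mm hole in dipper 2's strap: 130 mm up, at x = +32 mm of the dipper, running along the dipper's x axis. Let go on a peg, the dipper swings until it leans some 12 degrees, its cup under the peg; the cup may face either way.
- dipper3: Steel measuring dipper, 130 g, standing on the bench (may be absent): cup 60 mm in diameter, 55 mm high, with a flat upright strap handle on its side, 4 mm thick, 34 mm wide, 170 mm high. Origin at the centre of the cup's underside, z up; the strap's middle plane is at x = +32 mm, its faces square to x, its width along y. A tab above its hole, 141 to 170 mm up, can be pinched from above.
- dipper3_eye (a point): Centre of the round 22 mm hole in dipper 3's strap: 130 mm up, at x = +32 mm of the dipper, running along the dipper's x axis. Let go on a peg, the dipper swings until it leans some 12 degrees, its cup under the peg; the cup may face either way.
- tin1: Round closed aluminium sample tin (may be absent), 56 mm in diameter (lid 57 mm), 60 mm high, about 120 g. Origin at the centre of its underside, z up.
- tin2: Round closed aluminium sample tin (may be absent), 56 mm in diameter (lid 57 mm), 60 mm high, about 120 g. Origin at the centre of its underside, z up.
- tin3: Round closed aluminium sample tin (may be absent), 56 mm in diameter (lid 57 mm), 60 mm high, about 120 g. Origin at the centre of its underside, z up.
- carton1: Closed rectangular cardboard sample carton (may be absent), 70 mm long (x), 50 mm wide (y), 70 mm high, about 110 g. Origin at the centre of its underside, z up.
- carton2: Closed rectangular cardboard sample carton (may be absent), 70 mm long (x), 50 mm wide (y), 70 mm high, about 110 g. Origin at the centre of its underside, z up.
- carton3: Closed rectangular cardboard sample carton (may be absent), 70 mm long (x), 50 mm wide (y), 70 mm high, about 110 g. Origin at the centre of its underside, z up.
- mug: White mug with pens, 80 mm in diameter, 90 mm high (pens to 145 mm), a bystander to leave alone. Origin at the centre of its underside.
- tape_dispenser: Desk tape dispenser, 150 x 60 x 95 mm, a bystander to leave alone. Origin at the centre of its underside.
- mouse: Computer mouse, 105 x 60 x 30 mm, a bystander to leave alone. Origin at the centre of its underside.

How it is judged:
At the end, for the whole second after the job is handed in: Each dipper hangs still, a peg through its hole (hole centre within 12 mm sideways, 25 mm below to 10 mm above the peg point), one to a peg; each tin rests on the tray's floor and each carton on the box's floor, within the walls, tilted under 0.12 rad (((x of dipper1_eye in the frame of peg0 between -0.035 and 0.042 m and y of dipper1_eye in the frame of peg0 between -0.012 and 0.012 m and z of dipper1_eye in the frame of peg0 between -0.025 and 0.01 m) or (x of dipper1_eye in the frame of peg1 between -0.035 and 0.042 m and y of dipper1_eye in the frame of peg1 between -0.012 and 0.012 m and z of dipper1_eye in the frame of peg1 between -0.025 and 0.01 m) or (x of dipper1_eye in the frame of peg2 between -0.035 and 0.042 m and y of dipper1_eye in the frame of peg2 between -0.012 and 0.012 m and z of dipper1_eye in the frame of peg2 between -0.025 and 0.01 m)) and linear speed of each of dipper1, dipper2, dipper3 below 0.05 m/s and ((x of dipper2_eye in the frame of peg0 between -0.035 and 0.042 m and y of dipper2_eye in the frame of peg0 between -0.012 and 0.012 m and z of dipper2_eye in the frame of peg0 between -0.025 and 0.01 m) or (x of dipper2_eye in the frame of peg1 between -0.035 and 0.042 m and y of dipper2_eye in the frame of peg1 between -0.012 and 0.012 m and z of dipper2_eye in the frame of peg1 between -0.025 and 0.01 m) or (x of dipper2_eye in the frame of peg2 between -0.035 and 0.042 m and y of dipper2_eye in the frame of peg2 between -0.012 and 0.012 m and z of dipper2_eye in the frame of peg2 between -0.025 and 0.01 m)) and ((x of dipper3_eye in the frame of peg0 between -0.035 and 0.042 m and y of dipper3_eye in the frame of peg0 between -0.012 and 0.012 m and z of dipper3_eye in the frame of peg0 between -0.025 and 0.01 m) or (x of dipper3_eye in the frame of peg1 between -0.035 and 0.042 m and y of dipper3_eye in the frame of peg1 between -0.012 and 0.012 m and z of dipper3_eye in the frame of peg1 between -0.025 and 0.01 m) or (x of dipper3_eye in the frame of peg2 between -0.035 and 0.042 m and y of dipper3_eye in the frame of peg2 between -0.012 and 0.012 m and z of dipper3_eye in the frame of peg2 between -0.025 and 0.01 m)) and horizontal distance between dipper1_eye and dipper2_eye above 0.05 m and horizontal distance between each of dipper1_eye, dipper2_eye and dipper3_eye above 0.05 m and x of tin1 in the frame of tin_tray between -0.125 and 0.125 m and y of tin1 in the frame of tin_tray between -0.035 and 0.035 m and z of each of tin1, tin2, tin3 in the frame of tin_tray below 0.01 m and angle between each of tin1, tin2, tin3, carton1, carton2, carton3's own z axis and vertical below 0.12 rad and linear speed of each of tin1, tin2, tin3, carton1, carton2, carton3 below 0.03 m/s and x of tin2 in the frame of tin_tray between -0.125 and 0.125 m and y of tin2 in the frame of tin_tray between -0.035 and 0.035 m and x of tin3 in the frame of tin_tray between -0.125 and 0.125 m and y of tin3 in the frame of tin_tray between -0.035 and 0.035 m and x of carton1 in the frame of carton_box between -0.125 and 0.125 m and y of carton1 in the frame of carton_box between -0.035 and 0.035 m and z of each of carton1, carton2, carton3 in the frame of carton_box below 0.013 m and x of carton2 in the frame of carton_box between -0.125 and 0.125 m and y of carton2 in the frame of carton_box between -0.035 and 0.035 m and x of carton3 in the frame of carton_box between -0.125 and 0.125 m and y of carton3 in the frame of carton_box between -0.035 and 0.035 m); the robot touches nothing.
It fails at once if the mug, the tape dispenser or the mouse is moved by more than 30 mm (distance of any of mug, tape_dispenser, mouse from where it was at the start of the episode above 0.03 m).
Of dipper1, dipper2, dipper3 only 2 to 3 are there at a start; the rules pass over those that are not, and their reading is None.
Of tin1, tin2, tin3, carton1, carton2, carton3 only 4 to 5 are there at a start; the rules pass over those that are not, and their reading is None.
At some moment in a run one of tin1, tin2, tin3, carton1, carton2, carton3 may be knocked a few centimetres aside while the robot is not near it.
It also fails if it takes over 210 s, if anything falls off the work surface, if the arm or the gripper's body presses on something with over 40 N, if the wrist force passes 120 N, or if a joint passes its speed limit or range.

## Working session

There is one attempt and no reset: what is moved stays moved. The work goes in short steps, Python scripts to look and compute and a tool call to move; the robot and the scene stay as the last step left them, time stands still between calls to the robot, and variables do not carry over. Pictures are saved under pics/ and viewed, at most 14 in all, crops included, and the job is handed in when it is done.

Besides the shell and the picture viewer there is one more tool, called after "Emit:" as a command line: name --argument value ..., lists and objects as JSON in quotes. apply_moves: Moves the arm, as the interface text tells. Shifts and turns lie within -1 to 1; 1 stands for 30 cm of shift or 90 degrees of turn. Its arguments: {"type":"object","properties":{"moves":{"type":"array"},"squeeze":{"type":"number"}},"required":["moves"]}

```bash
ls; mkdir -p pics; cat > h.py <<'E'
import numpy as np, cv2
from scipy.spatial.transform import Rotation as R
from bench import get_state, eyes, order
def rot(q): return R.from_quat([q[1],q[2],q[3],q[0]]).as_matrix()
def att(p):
    a=np.array(p["attitude"]); return a if a.shape==(3,3) else rot(a)
def cloud(p):
    K=np.array(p["intrinsics"]); d=p["depth"]; v,u=np.mgrid[:420,:560]
    c=np.stack([(u-K[0,2])/K[0,0]*d,(v-K[1,2])/K[1,1]*d,d],-1)
    w=c@att(p).T+np.array(p["eye"]); w[d<=0]=np.nan; return w
def ray(p,xy,z):
    K=np.array(p["intrinsics"]); r=att(p)@np.array([(xy[0]-K[0,2])/K[0,0],(xy[1]-K[1,2])/K[1,1],1]); e=np.array(p["eye"])
    return e+r*(z-e[2])/r[2]
E
python3 - <<'E'
from h import *
s=get_state(); print({k:np.round(s[k],3) for k in s})
for n in ["top","scene"]:
    p=eyes.read_camera(n); print(n,p["eye"],p["attitude"],p["intrinsics"]); cv2.imwrite(f"pics/{n}0.png",p["color"])
    w=cloud(p)
    for q in ["rack","tin_tray","carton_box","dipper1","tin1","carton1","mug","tape_dispenser","mouse"]:
        for t in eyes.trace(p,q):
            if t["p"]<.3: continue
            pts=w[t["region"]]; pts=pts[~np.isnan(pts[:,0])]
            if len(pts)<5: continue
            print(q,round(t["p"],2),np.round(t["xy"]),len(pts),"med",np.round(np.median(pts,0),3),"lo",np.round(np.percentile(pts,2,axis=0),3),"hi",np.round(np.percentile(pts,98,axis=0),3))
    for q in ["peg0","peg1","peg2","dipper1_eye"]:
        print(q,[(round(t["p"],2),np.round(t["xy"])) for t in eyes.pinpoint(p,q)])
E
```

```text
pics
{'clock': np.float64(0.0), 'q': array([-1.221,  0.435,  0.025,  1.574, -0.012,  1.134, -0.075]), 'joint_vel': array([-0.001,  0.001,  0.001,  0.001,  0.   ,  0.002, -0.   ]), 'tau': array([ 0.0000e+00, -6.7045e+01,  1.0250e+00, -3.1622e+01,  1.5000e-02,
        1.2000e-02, -0.0000e+00]), 'eef_pos': array([0.273, 0.562, 0.404]), 'eef_rot': array([-0.   ,  0.224,  0.974, -0.001]), 'contact_force': array([-0.223,  1.058, -0.014]), 'ft_torque': array([ 0.027,  0.011, -0.001]), 'grip_force': np.float64(0.0), 'finger_gap': np.float64(1.002)}
top [ 0.30946844 -0.04250215  1.29829914] [ 0.05750958 -0.70318063  0.7046462  -0.07552081] [[401.0968247    0.         283.16949113]
 [  0.         401.0968247  209.6546009 ]
 [  0.           0.           1.        ]]
rack 0.93 [111. 248.] 3413 med [0.422 0.395 0.238] lo [0.266 0.276 0.001] hi [0.575 0.513 0.249]
tin_tray 0.75 [329. 224.] 2914 med [ 0.52  -0.224  0.005] lo [ 0.392 -0.322 -0.001] hi [ 0.651 -0.129  0.025]
carton_box 0.9 [367. 241.] 3091 med [ 0.449 -0.357  0.009] lo [ 0.315 -0.447  0.002] hi [ 0.585 -0.256  0.073]
dipper1 0.83 [22
[... 2788 characters left out ...]
0.06 ] lo [0.54  0.033 0.001] hi [0.609 0.087 0.073]
carton1 0.65 [311. 258.] 561 med [ 0.685 -0.121  0.061] lo [ 0.645 -0.132 -0.001] hi [ 0.713 -0.08   0.072]
carton1 0.37 [286. 188.] 355 med [0.421 0.094 0.038] lo [ 0.395  0.077 -0.001] hi [0.453 0.146 0.155]
mug 0.76 [388. 174.] 568 med [0.679 0.38  0.06 ] lo [ 0.594  0.359 -0.003] hi [0.712 0.541 0.129]
mouse 0.83 [274. 325.] 604 med [ 0.726 -0.365  0.027] lo [ 0.676 -0.401  0.014] hi [ 0.771 -0.325  0.032]
peg0 [(0.89, array([314., 116.])), (0.64, array([356., 120.]))]
peg1 [(0.89, array([314., 116.])), (0.64, array([356., 120.]))]
peg2 [(0.89, array([314., 116.])), (0.64, array([356., 120.]))]
dipper1_eye [(0.59, array([384., 184.]))]
```

View pics/top0.png

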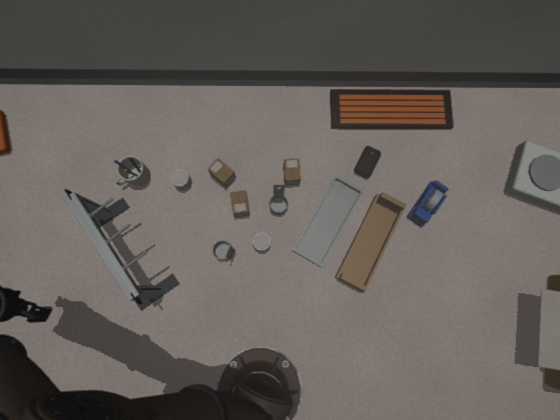

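View pics/scene0.png

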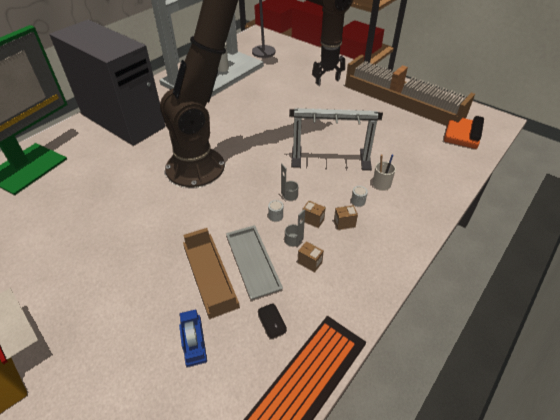

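The top view shows dippers at (223,252) and (279,199), tins at (180,180) and (261,242), and cartons at (221,172), (240,203) and (292,170). The tray is at (329,222), the box at (370,241), and the rack is on the left with its pegs pointing right. The scene view agrees. Next I fit exact poses.

```bash
cat >> h.py <<'E'
def scene_pts(names=("top","scene")):
    out=[]
    for n in names:
        w=cloud(eyes.read_camera(n)).reshape(-1,3); out.append(w[~np.isnan(w[:,0])])
    return out
def crop(w,c,r,zlo,zhi):
    return w[(np.hypot(w[:,0]-c[0],w[:,1]-c[1])<r)&(w[:,2]>zlo)&(w[:,2]<zhi)]
def rect(pts):
    (c,(a,b),t)=cv2.minAreaRect(np.float32(pts[:,:2]*1000))
    if a<b: a,b,t=b,a,t+90
    return np.round(c,1),np.round([a,b],1),round((t+90)%180-90,1)
def yaw0(s):
    m=rot(s["eef_rot"]); return np.arctan2(m[1,1],m[0,1])
def plan(x,y,z,ya=None):
    """tool-frame scaled shift to TCP (x,y,z), tool y along ya deg (mod 180)"""
    s=get_state(); m=rot(s["eef_rot"]); d=np.array([x,y,z])-s["eef_pos"]
    sh=m.T@d/0.3; t=0
    if ya is not None:
        az=np.arctan2(y,x); c=min([np.radians(ya)+k*np.pi for k in range(-3,4)],key=lambda v:abs(v-az))
        t=-((c-yaw0(s)+np.pi)%(2*np.pi)-np.pi)/(np.pi/2)
    print("plan",np.round(sh,3),"turn",round(t,3),"dist",np.round(d,3))
E
python3 - <<'E'
from h import *
P=scene_pts()
for n,w in zip(["top","scene"],P):
    print(n)
    for c in [(.67,.12),(.568,.06),(.672,-.103)]:
        print("carton",rect(crop(w,c,.055,.062,.085)),np.median(crop(w,c,.02,.06,.085)[:,2]))
    for c in [(.648,.25),(.444,-.008)]:
        q=crop(w,c,.045,.054,.08); print("tin",np.round(cv2.minEnclosingCircle(np.float32(q[:,:2]*1000))[0],1),cv2.minEnclosingCircle(np.float32(q[:,:2]*1000))[1],np.round(q.mean(0),4))
    for c in [(.42,.115),(.58,-.06)]:
        q=crop(w,c,.06,.08,.19); print("strap",rect(q),np.round(q.mean(0),4),q[:,2].max(),len(q))
        q=crop(w,c,.06,.045,.065); print(" cup",np.round(cv2.minEnclosingCircle(np.float32(q[:,:2]*1000)),1) if 0 else rect(q))
    b=w[(w[:,0]>.3)&(w[:,0]<.7)&(w[:,1]<-.11)&(w[:,1]>-.48)]
    x=b[(b[:,2]>.014)&(b[:,2]<.026)]; x=crop(x,(.52,-.224),.17,.012,.026); x=x[(x[:,1]>-.33)]
    print("tray",rect(x))
    x=crop(w,(.45,-.355),.175,.026,.04); print("boxwalls",rect(x))
    x=crop(w,(.45,-.355),.18,.06,.08); print("boxends",rect(x))
    x=crop(w,(.42,.40),.2,.232,.244); print("bar",rect(x),len(x))
    x=crop(w,(.42,.40),.25,.246,.27); print("tips",np.round(x[::max(1,len(x)//12)],3).tolist())
E
```

```text
top
carton (array([670.9, 122.4]), array([71.2, 50.2]), 50.2) 0.07176648874747771
carton (array([569.5,  62.7]), array([70.9, 50.1]), 9.1) 0.0715608366443885
carton (array([ 675.3, -103.6]), array([72.3, 49.8]), 3.6) 0.07142564415536823
tin [650.4 252.8] 29.015167236328125 [0.6492 0.253  0.0613]
tin [447.3  -7.5] 28.519384384155273 [ 0.4473 -0.0076  0.0618]
strap (array([409.8,  84.9]), array([33.7,  4.4]), -21.7) [0.4093 0.0843 0.1381] 0.1740928485781963 64
 cup (array([421.6, 112.6]), array([63.4, 59.2]), 67.0)
strap (array([600.8, -61.2]), array([31.2,  5.5]), -89.0) [ 0.5999 -0.0607  0.1353] 0.1768273716666351 95
 cup (array([569.9, -60.3]), array([61.5, 54.1]), 0.0)
tray (array([ 514.2, -221.1]), array([316.2, 214.9]), -0.6)
boxwalls (array([ 463.6, -343.8]), array([324.3, 197.8]), -40.5)
boxends (array([ 433.4, -391.7]), array([312.4, 163.6]), -28.1)
bar (array([432.4, 386.8]), array([367.2,  82. ]), 35.3) 1589
tips [[0.552, 0.501, 0.246], [0.533, 0.396, 0.249], [0.525, 0.404, 0.247], [0.501, 0.444, 0.247], [0.465, 0.335, 0.254], [0.458, 0.345, 0.247], [0.445, 0.367, 0.246], [0
[... 692 characters left out ...]
1.8,  8. ]), -88.8) [ 0.6038 -0.0624  0.1272] 0.17158921466198973 120
 cup (array([573.4, -63.9]), array([68.2, 56.4]), -18.3)
tray (array([ 516.8, -222.6]), array([320.2, 210.3]), -3.3)
boxwalls (array([ 450.3, -355.7]), array([306.3, 100.2]), -28.1)
boxends (array([ 434. , -388.7]), array([313.1, 156.9]), -28.0)
bar (array([431.4, 390.2]), array([367.1,  79.1]), 35.5) 499
tips [[0.283, 0.605, 0.262], [0.303, 0.598, 0.268], [0.306, 0.594, 0.266], [0.303, 0.599, 0.258], [0.306, 0.605, 0.252], [0.247, 0.515, 0.261], [0.304, 0.593, 0.247], [0.264, 0.52, 0.26], [0.256, 0.512, 0.252], [0.391, 0.301, 0.247], [0.396, 0.287, 0.247], [0.53, 0.394, 0.247], [0.471, 0.338, 0.248], [0.54, 0.384, 0.248]]
```

```bash
python3 - <<'E'
from h import *
for n in ["top","scene"]:
    p=eyes.read_camera(n); w=cloud(p)
    def reg(q):
        t=eyes.trace(p,q)[0]["region"]; a=w[t]; return a[~np.isnan(a[:,0])]
    t=reg("tin_tray"); t=t[(t[:,2]<.03)]; r=t[(np.abs(t[:,1]+.224)<.11)&(np.abs(t[:,0]-.521)<.16)&(t[:,2]>.01)]
    print(n,"tray",rect(r),rect(t))
    a=w.reshape(-1,3)
    x=crop(a,(.42,.40),.2,.226,.25)
    L=cv2.fitLine(np.float32(x[:,:2]),cv2.DIST_WELSCH,.0,.001,.001).ravel(); d=L[:2]*np.sign(L[0])
    th=np.arctan2(d[1],d[0]); nrm=np.array([d[1],-d[0]])  # towards peg side (+x,-y)
    u=x[:,:2]@d; v=x[:,:2]@nrm; v0=np.median(v[np.abs(v-np.median(v))<.02]); 
    bar=np.abs(v-v0)<.025; lo,hi=u[bar].min(),u[bar].max(); vm=(np.percentile(v[bar],2)+np.percentile(v[bar],98))/2
    uc=(lo+hi)/2; print("bar deg",np.degrees(th),"len",hi-lo,"width",np.percentile(v[bar],98)-np.percentile(v[bar],2),"centre",np.round(d*uc+nrm*vm,4))
    y=crop(a,(.45,.37),.2,.235,.27); u=y[:,:2]@d-uc; v=y[:,:2]@nrm-vm; 
    for c in (-.085,0,.085):
        m=(v>.03)&(v<.11)&(np.abs(u-c)<.02); print(" peg",c,m.sum(),u[m].mean() if m.any() else 0,v[m].max() if m.any() else 0)
    print([(round(t["p"],2),np.round(ray(p,t["xy"],.243)[:2],4)) for t in eyes.pinpoint(p,"peg0")])
    c=d*uc+nrm*vm
    print("pegpts",[np.round(c+d*k+nrm*.06,4) for k in (-.085,0,.085)])
plan(.273,.562,.5); plan(.411,.0845,.5,67); plan(.411,.0845,.315,67)
E
```

```text
top tray (array([ 523.1, -223.8]), array([290.9, 109.9]), -30.6) (array([ 524.6, -224. ]), array([299.8, 115.2]), -31.5)
bar deg 35.274162 len 0.36735707103766496 width 0.033246958916290495 centre [0.4194 0.405 ]
 peg -0.085 71 -0.08566064441092502 0.08904883703102
 peg 0 68 -0.0006809225022837967 0.0879915620238515
 peg 0.085 68 0.08413161794344395 0.08865723408323568
[(0.71, array([0.3805, 0.3048])), (0.58, array([0.5145, 0.4151]))]
pegpts [array([0.3847, 0.3069]), array([0.4541, 0.356 ]), array([0.5235, 0.4051])]
scene tray (array([ 523.2, -223.2]), array([291.9, 110.4]), -30.4) (array([ 524.6, -221. ]), array([292.2, 115.7]), -30.4)
bar deg 34.953976 len 0.3667933278942851 width 0.03557308561639473 centre [0.4218 0.4035]
 peg -0.085 14 -0.08545730726411953 0.09125351195759396
 peg 0 16 0.00020679771938722502 0.08506230675235202
 peg 0.085 16 0.08510741073042273 0.08890148451701009
[(0.93, array([0.4571, 0.3465])), (0.87, array([0.5268, 0.3998])), (0.82, array([0.3818, 0.3213])), (0.36, array([0.781 , 0.1464]))]
pegpts [array([0.3865, 0.3057]), array([0.4561, 0.3544]), array([0.5258, 0.4031])]
plan [ 0.001 -0.001 -0.318] turn 0 dist [-0.    -0.     0.095]
plan [-1.109 -1.231 -0.318] turn -0.033 dist [ 0.138 -0.478  0.095]
plan [-1.109 -1.231  0.299] turn -0.033 dist [ 0.138 -0.478 -0.09 ]
```

Emit:
apply_moves --moves '[0,0,-0.32,0,0,0,0,-0.32,0,0,0,0,-0.32,0,0,-0.9,-1,-0.32,-0.033,0,-0.9,-1,-0.32,-0.033,0,-0.9,-1,-0.32,-0.033,0,-0.9,-1,-0.32,-0.033,0,-0.9,-1,-0.32,-0.033,0,-0.9,-1,-0.32,-0.033,0,-0.9,-1,-0.32,-0.033,0,-0.9,-1,-0.32,-0.033,0,-0.9,-1,-0.32,-0.033,0]' --squeeze 40

```text
clock: 2.8
eef_pos: [0.3771, 0.1994, 0.501]
eef_rot: [0.0, 0.199, 0.98, 0.0]
contact_force: [0.8, 0.1, -0.1]
finger_gap: 1.001
grip_force: 0.0
```

```bash
python3 - <<'E'
from h import *
plan(.411,.0845,.40,67); plan(.411,.0845,.315,67)
E
```

```text
plan [-0.254 -0.309  0.336] turn 0.0 dist [ 0.034 -0.115 -0.101]
plan [-0.254 -0.309  0.62 ] turn 0.0 dist [ 0.034 -0.115 -0.186]
```

Emit:
apply_moves --moves '[-0.254,-0.309,0.336,0,0,-0.254,-0.309,0.336,0,0,-0.254,-0.309,0.336,0,0,-0.254,-0.309,0.336,0,0,-0.254,-0.309,0.336,0,0,-0.254,-0.309,0.48,0,0,-0.254,-0.309,0.62,0,0,-0.254,-0.309,0.62,0,0]'

```text
clock: 3.47
eef_pos: [0.4089, 0.0865, 0.3102]
eef_rot: [-0.003, 0.199, 0.98, -0.002]
contact_force: [-2.9, -1.3, -0.3]
finger_gap: 1.001
grip_force: 0.0
```

```bash
python3 - <<'E'
from h import *
plan(.411,.0845,.315,67)
p=eyes.read_camera("wrist"); cv2.imwrite("pics/w1.png",p["color"]); 
print([(round(t["p"],2),np.round(ray(p,t["xy"],.130),4)) for t in eyes.pinpoint(p,"dipper1_eye")])
w=cloud(p).reshape(-1,3); w=w[~np.isnan(w[:,0])]; q=crop(w,(.41,.085),.04,.12,.18); print(rect(q),np.round(q.mean(0),4)) if len(q) else print("none")
E
```

```text
plan [-0.009 -0.004 -0.016] turn 0.0 dist [ 0.002 -0.002  0.005]
[]
(array([411. ,  86.2]), array([35.1,  4. ]), -22.9) [0.405  0.0888 0.162 ]
```

View pics/w1.png

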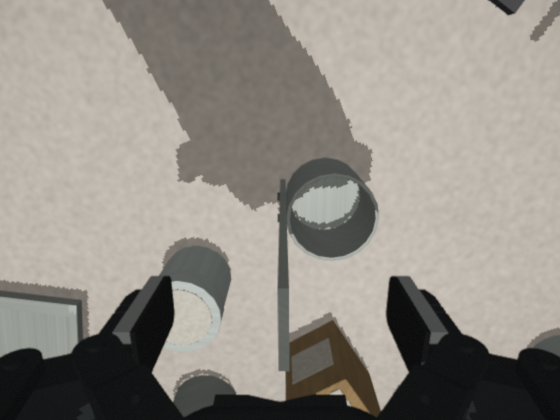

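The strap at column 283 sits midway between the pads, so I close, then lift.

Emit:
apply_moves --moves '[0,0,0,0,1,0,0,0,0,1,0,0,0,0,1,0,0,0,0,1,0,0,0,0,1,0,0,0,0,1,0,0,0,0,1,0,0,0,0,1]' --squeeze 60

```text
clock: 4.23
eef_pos: [0.4112, 0.0865, 0.315]
eef_rot: [0.0, 0.199, 0.98, 0.0]
contact_force: [-0.5, -0.3, 4.3]
finger_gap: 0.033
grip_force: 62.0
```

```bash
python3 - <<'E'
from h import *
s=get_state();print(s["eef_pos"])
d=np.array([.575,-.818])
for pg in [(.3855,.3063),(.5245,.404)]:
    plan(*(np.array(pg)+.09*d),.45,125.1)
E
```

```text
[0.41116601 0.08654565 0.3149533 ]
plan [ 0.11   0.483 -0.45 ] turn 1.355 dist [0.026 0.146 0.135]
plan [-0.189  0.963 -0.45 ] turn 1.355 dist [0.165 0.244 0.135]
```

Emit:
apply_moves --moves '[0,0,-0.15,0,1,0,0,-0.3,0,1,0,0,-0.44,0,1,0.11,0.483,-0.44,-0.1,1,0.11,0.483,-0.44,-0.2,1,0.11,0.483,-0.44,-0.3,1,0.11,0.483,-0.44,-0.4,1,0.11,0.483,-0.44,-0.5,1,0.11,0.483,-0.44,-0.6,1,0.11,0.483,-0.44,-0.645,1,0.11,0.483,-0.44,-0.645,1,0.11,0.483,-0.44,-0.645,1]'

```text
clock: 5.23
eef_pos: [0.4371, 0.2327, 0.4463]
eef_rot: [-0.001, -0.304, 0.953, -0.0]
contact_force: [-0.1, 0.3, -1.7]
finger_gap: 0.03
grip_force: 61.1
```

```bash
python3 - <<'E'
from h import *
p=eyes.read_camera("wrist"); cv2.imwrite("pics/w2.png",p["color"])
w=cloud(p).reshape(-1,3); w=w[~np.isnan(w[:,0])]
d=np.array([.575,-.818]); L=np.array([.818,.575]); pg=np.array([.3855,.3063])
q=crop(w,(.42,.35),.13,.225,.27); r=q[:,:2]-pg; u=r@d; l=r@L
for k in (0,.085):
    m=(u>-.03)&(u<.035)&(np.abs(l-k)<.02); print("peg lateral",k,m.sum(),np.round(np.median(l[m]),4),np.round(u[m].max(),4),np.round(q[m][:,2].max(),4)) if m.any() else 0
s=get_state(); print(s["eef_pos"],"lat of TCP",(s["eef_pos"][:2]-pg)@L,(s["eef_pos"][:2]-pg)@d)
st=crop(w,s["eef_pos"][:2],.04,.2,.30); print(len(st),rect(st) if len(st)>3 else 0, st[:,2].max() if len(st) else 0)
plan(*(pg+.09*d),.447,125.1); plan(*pg,.428,125.1)
E
```

```text
peg lateral 0 1686 -0.0 0.0288 0.2535
peg lateral 0.085 159 0.0832 0.024 0.2518
[0.43714729 0.23267092 0.44638086] lat of TCP -8.923587465733268e-05 0.08992578214068676
2557 (array([435.9, 228.4]), array([26.2, 24.1]), -5.2) 0.29999425202583685
plan [-0.    -0.    -0.002] turn 2.0 dist [0.    0.    0.001]
plan [-0.     0.3    0.061] turn -0.0 dist [-0.052  0.074 -0.018]
```

View pics/w2.png

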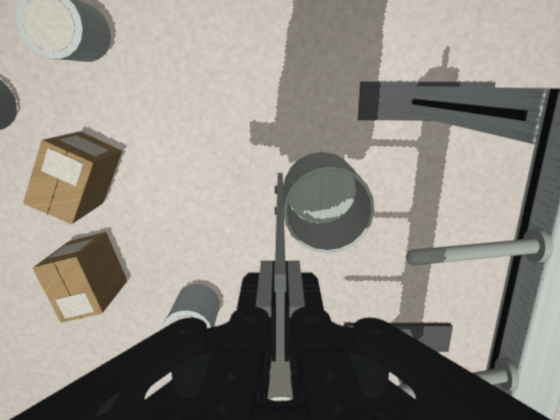

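Emit:
apply_moves --moves '[0,0.1,0.02,0,1,0,0.15,0.03,0,1,0,0.2,0.04,0,1,0,0.25,0.05,0,1,0,0.3,0.061,0,1,0,0.3,0.07,0,1,0,0.3,0.075,0,1]'

```text
clock: 5.87
eef_pos: [0.3851, 0.3068, 0.4237]
eef_rot: [-0.0, -0.301, 0.954, -0.0]
contact_force: [-0.9, -0.8, -1.8]
finger_gap: 0.032
grip_force: 61.1
```

```bash
python3 - <<'E'
from h import *
p=eyes.read_camera("scene"); cv2.imwrite("pics/s2.png",cv2.resize(p["color"][70:220,230:430],None,fx=4,fy=4))
print([(round(t["p"],2),t["xy"]) for t in eyes.pinpoint(p,"dipper1_eye")])
E
```

```text
[]
```

View pics/s2.png

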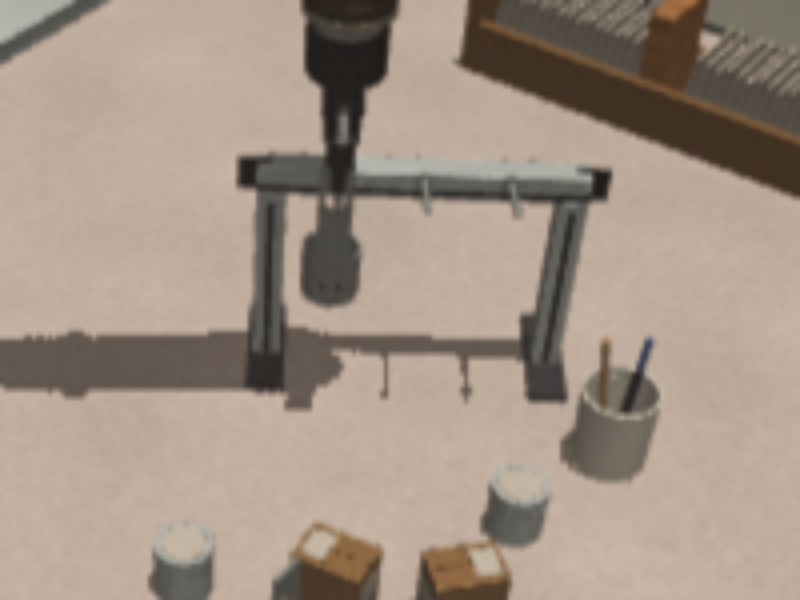

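Emit:
apply_moves --moves '[0,0,0,0,0.85,0,0,0,0,0.7,0,0,0,0,0.6,0,0,0,0,0.6,0,0,0,0,0.6,0,0,-0.1,0,0.6,0,0,-0.2,0,0.6,0,0,-0.3,0,0.6,0,0,-0.3,0,0]'

```text
clock: 6.72
eef_pos: [0.3864, 0.3066, 0.5197]
eef_rot: [0.004, -0.301, 0.954, 0.002]
contact_force: [0.5, 0.4, 0.1]
finger_gap: 0.525
grip_force: 0.0
```

```bash
python3 - <<'E'
from h import *
for n,w in zip(["top","scene"],scene_pts()):
    c=(.60,-.06)
    q=crop(w,c,.06,.08,.19); print("strap",rect(q),np.round(q.mean(0),4),len(q))
    q=crop(w,(.57,-.062),.045,.045,.065); print(" cup",rect(q))
    q=crop(w,(.385,.306),.06,.05,.23); print("hung",len(q),np.round([q.min(0),q.max(0)],3))
plan(.602,-.0605,.5,0); plan(.602,-.0605,.315,0)
E
```

```text
strap (array([600.8, -61.3]), array([31.4,  6.6]), -87.2) [ 0.5999 -0.0607  0.1351] 95
 cup (array([569.6, -60.1]), array([60.3, 54.2]), -1.6)
hung 471 [[0.329 0.286 0.104]
 [0.405 0.365 0.23 ]]
strap (array([603.2, -60.7]), array([37.6,  8.5]), 88.1) [ 0.6036 -0.0622  0.1283] 118
 cup (array([571.1, -63.5]), array([66.6, 56.5]), -20.8)
hung 378 [[0.329 0.275 0.1  ]
 [0.413 0.366 0.23 ]]
plan [ 0.112 -1.415  0.05 ] turn 1.389 dist [ 0.216 -0.367 -0.015]
plan [ 0.113 -1.415  0.666] turn 1.389 dist [ 0.216 -0.367 -0.2  ]
```

Emit:
apply_moves --moves '[0.1,-1,0.05,0.08,0,0.1,-1,0.05,0.16,0,0.1,-1,0.05,0.24,0,0.1,-1,0.05,0.32,0,0.1,-1,0.05,0.4,0,0.1,-1,0.05,0.48,0,0.1,-1,0.05,0.56,0,0.1,-1,0.05,0.64,0,0.1,-1,0.05,0.72,0,0.1,-1,0.05,0.8,0,0.1,-1,0.05,0.88,0,0.1,-1,0.05,0.96,0]'

```text
clock: 7.82
eef_pos: [0.533, 0.0433, 0.4976]
eef_rot: [-0.001, 0.433, 0.902, -0.001]
contact_force: [0.6, 0.0, -0.6]
finger_gap: 0.998
grip_force: 0.0
```

```bash
python3 - <<'E'
from h import *
plan(.602,-.061,.39,1); plan(.602,-.061,.315,1)
E
```

```text
plan [-0.415 -0.037  0.358] turn 0.419 dist [ 0.069 -0.104 -0.108]
plan [-0.416 -0.036  0.608] turn 0.419 dist [ 0.069 -0.104 -0.183]
```

Emit:
apply_moves --moves '[-0.415,-0.037,0.1,0.08,0,-0.415,-0.037,0.1,0.16,0,-0.415,-0.037,0.1,0.24,0,-0.415,-0.037,0.2,0.32,0,-0.415,-0.037,0.358,0.419,0,-0.415,-0.037,0.358,0.419,0,-0.415,-0.037,0.358,0.419,0,-0.415,-0.037,0.45,0.419,0,-0.415,-0.037,0.55,0.419,0,-0.415,-0.037,0.608,0.419,0,-0.415,-0.037,0.608,0.419,0]'

```text
clock: 8.73
eef_pos: [0.602, -0.0594, 0.3138]
eef_rot: [-0.002, 0.698, 0.716, -0.002]
contact_force: [-1.0, 0.5, -0.1]
finger_gap: 0.999
grip_force: 0.0
```

```bash
python3 - <<'E'
from h import *
p=eyes.read_camera("wrist")
w=cloud(p).reshape(-1,3); w=w[~np.isnan(w[:,0])]; q=crop(w,(.602,-.06),.04,.12,.18); print(rect(q),np.round(q.mean(0),4)) if len(q) else print("none")
plan(.602,-.061,.315,1)
E
```

```text
(array([602.4, -59.5]), array([35.6,  4. ]), -89.9) [ 0.6024 -0.0527  0.1622]
plan [-0.004 -0.003  0.003] turn 0.005 dist [-0.001 -0.001 -0.001]
```

Emit:
apply_moves --moves '[0,0,0,0,1,0,0,0,0,1,0,0,0,0,1,0,0,0,0,1,0,0,0,0,1,0,0,0,0,1,0,0,0,0,1,0,0,0,0,1,0,0,-0.15,0,1,0,0,-0.3,0,1,0,0,-0.44,0,1,0,0,-0.44,0,1]'

```text
clock: 9.78
eef_pos: [0.6043, -0.0611, 0.4558]
eef_rot: [0.004, 0.699, 0.716, 0.003]
contact_force: [1.6, -1.6, -1.4]
finger_gap: 0.035
grip_force: 60.0
```

```bash
python3 - <<'E'
from h import *
d=np.array([.575,-.818]); pg=np.array([.5245,.404])
plan(*(pg+.09*d),.448,125.1)
E
```

```text
plan [ 1.307 -0.062  0.024] turn 0.625 dist [-0.028  0.391 -0.008]
```

Emit:
apply_moves --moves '[1,-0.06,0.02,0.08,1,1,-0.06,0.02,0.16,1,1,-0.06,0.02,0.24,1,1,-0.06,0.02,0.32,1,1,-0.06,0.02,0.4,1,1,-0.06,0.02,0.48,1,1,-0.06,0.02,0.56,1,1,-0.06,0.02,0.625,1,1,-0.06,0.02,0.625,1]'

```text
clock: 10.53
eef_pos: [0.5765, 0.2459, 0.4411]
eef_rot: [-0.0, 0.953, 0.303, -0.001]
contact_force: [0.1, 0.6, -2.1]
finger_gap: 0.033
grip_force: 60.0
```

```bash
python3 - <<'E'
from h import *
d=np.array([.575,-.818]); pg=np.array([.5245,.404])
plan(*(pg+.09*d),.447,125.1)
E
```

```text
plan [ 0.162 -0.231 -0.019] turn 0.002 dist [-0.     0.084  0.006]
```

Emit:
apply_moves --moves '[0.162,-0.231,-0.019,0,1,0.162,-0.231,-0.019,0,1,0.162,-0.231,-0.019,0,1,0.162,-0.231,-0.019,0,1,0.162,-0.231,-0.019,0,1,0.162,-0.231,-0.019,0,1]'

```text
clock: 11.03
eef_pos: [0.578, 0.3224, 0.4485]
eef_rot: [0.0, 0.954, 0.301, -0.0]
contact_force: [0.8, -1.2, -1.6]
finger_gap: 0.031
grip_force: 60.0
```

```bash
python3 - <<'E'
from h import *
p=eyes.read_camera("wrist")
w=cloud(p).reshape(-1,3); w=w[~np.isnan(w[:,0])]
d=np.array([.575,-.818]); L=np.array([.818,.575]); pg=np.array([.5245,.404])
q=crop(w,pg,.15,.225,.27); r=q[:,:2]-pg; u=r@d; l=r@L
for k in (0,-.085):
    m=(u>-.03)&(u<.035)&(np.abs(l-k)<.02); print("peg",k,m.sum(),np.round(np.median(l[m]),4),np.round(u[m].max(),4),np.round(q[m][:,2].max(),4)) if m.any() else 0
s=get_state(); print(s["eef_pos"],"lat",(s["eef_pos"][:2]-pg)@L,(s["eef_pos"][:2]-pg)@d)
plan(*pg,.428,125.1)
E
```

```text
peg 0 1652 0.004 0.0282 0.2533
peg -0.085 417 -0.0797 0.0279 0.2525
[0.57811496 0.32223775 0.44867036] lat -0.00315625267063141 0.09771012421185826
plan [ 0.01  -0.326  0.069] turn 1.999 dist [-0.054  0.082 -0.021]
```

Emit:
apply_moves --moves '[0.017,-0.05,0.01,0,1,0.017,-0.12,0.024,0,1,0.017,-0.18,0.036,0,1,0.017,-0.24,0.048,0,1,0.017,-0.29,0.06,0,1,0.017,-0.326,0.069,0,1,0.017,-0.326,0.075,0,1,0.017,-0.326,0.08,0,1]'

```text
clock: 11.75
eef_pos: [0.5255, 0.407, 0.4243]
eef_rot: [0.0, 0.953, 0.302, 0.0]
contact_force: [1.2, -0.2, -1.6]
finger_gap: 0.033
grip_force: 60.0
```

```bash
python3 - <<'E'
from h import *
p=eyes.read_camera("scene"); cv2.imwrite("pics/s3.png",cv2.resize(p["color"][70:190,270:430],None,fx=5,fy=5))
d=np.array([.575,-.818]); L=np.array([.818,.575]); pg=np.array([.5245,.404]); r=get_state()["eef_pos"][:2]-pg; print(r@d,r@L)
E
```

```text
-0.0009151043449196914 0.0024309438360888376
```

View pics/s3.png

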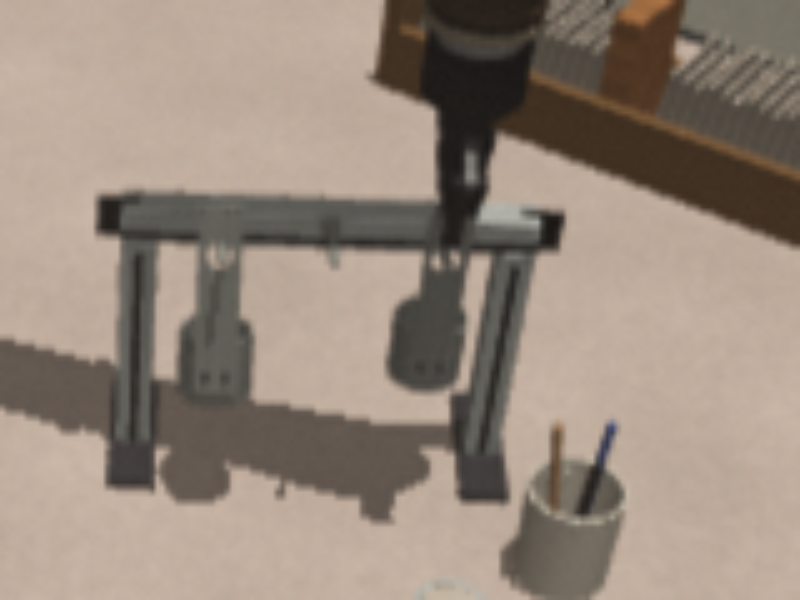

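The first dipper (left) hangs on its peg, and the second has its hole round the right peg. Releasing it.

Emit:
apply_moves --moves '[0,0,0,0,0.85,0,0,0,0,0.7,0,0,0,0,0.6,0,0,0,0,0.6,0,0,0,0,0.6,0,0,-0.1,0,0.6,0,0,-0.2,0,0.6,0,0,-0.3,0,0.6,0,0,-0.3,0,0]'

```text
clock: 12.55
eef_pos: [0.5267, 0.4064, 0.5208]
eef_rot: [-0.001, 0.953, 0.302, 0.004]
contact_force: [0.0, -0.3, 0.6]
finger_gap: 0.53
grip_force: 0.0
```

```bash
cat >> h.py <<'E'
def objs():
    p=eyes.read_camera("top"); w=cloud(p); f=w.reshape(-1,3); f=f[~np.isnan(f[:,0])]; out=[]
    for q,zl in (("tin1",.052),("carton1",.060)):
        for t in eyes.trace(p,q):
            a=w[t["region"]]; a=a[~np.isnan(a[:,0])]
            if t["p"]<.3 or len(a)<20: continue
            a=a[(a[:,2]>zl)&(a[:,2]<.1)]
            if len(a)<10: continue
            c=np.median(a[:,:2],0); k=crop(f,c,.055 if q!="tin1" else .045,zl,.1)
            if q=="tin1": c,r=cv2.minEnclosingCircle(np.float32(k[:,:2]*1000)); print("tin",round(t["p"],2),np.round(c),round(r,1))
            else: print("carton",round(t["p"],2),*rect(k))
E
python3 - <<'E'
from h import *
objs()
plan(.651,.252,.4,14); plan(.651,.252,.195,14)
E
```

```text
tin 0.83 [650. 254.] 29.4
tin 0.76 [447.  -8.] 28.5
carton 0.97 [670.9 122.1] [70.5 50.1] 49.8
carton 0.92 [ 675.6 -103.8] [71.4 50.2] 3.5
carton 0.58 [569.7  62.7] [70.5 50. ] 9.4
plan [0.044 0.663 0.381] turn -0.765 dist [ 0.125 -0.155 -0.114]
plan [0.044 0.664 1.064] turn -0.765 dist [ 0.125 -0.155 -0.319]
```

Emit:
apply_moves --moves '[0.044,0.664,0,0,0,0.044,0.664,0,0,0,0.044,0.664,0.2,0,0,0.044,0.664,0.4,0,0,0.044,0.664,0.6,0,0,0.044,0.664,0.8,0,0,0.044,0.664,0.8,0,0,0.044,0.664,0.8,0,0,0.044,0.664,0.8,0,0]'

```text
clock: 13.45
eef_pos: [0.6497, 0.2506, 0.2691]
eef_rot: [0.0, 0.953, 0.302, -0.003]
contact_force: [-0.7, 0.4, -0.2]
finger_gap: 0.996
grip_force: 0.0
```

```bash
python3 - <<'E'
from h import *
p=eyes.read_camera("wrist")
w=cloud(p).reshape(-1,3); w=w[~np.isnan(w[:,0])]; k=crop(w,(.651,.252),.045,.05,.07); print(len(k),cv2.minEnclosingCircle(np.float32(k[:,:2]*1000)))
plan(.651,.252,.19)
E
```

```text
8930 ((652.2245483398438, 255.17613220214844), 28.803979873657227)
plan [ 0.014 -0.003  0.247] turn 0 dist [ 0.002  0.003 -0.074]
```

Emit:
apply_moves --moves '[0.018,-0.003,0.1,0,0,0.018,-0.003,0.2,0,0,0.018,-0.003,0.26,0,0,0.018,-0.003,0.26,0,0,0.018,-0.003,0.26,0,1,0.018,-0.003,0.26,0,1,0.018,-0.003,0.26,0,1,0.018,-0.003,0.26,0,1,0.018,-0.003,0.26,0,1,0.018,-0.003,0.1,0,1,0.018,-0.003,-0.1,0,1,0.018,-0.003,-0.1,0,1]' --squeeze 40

```text
clock: 14.5
eef_pos: [0.6557, 0.2553, 0.3094]
eef_rot: [0.0, 0.953, 0.302, 0.002]
contact_force: [2.5, -0.2, -0.5]
finger_gap: 0.645
grip_force: 43.3
```

```bash
python3 - <<'E'
from h import *
a=np.radians(-30.5); c=np.array([.5232,-.2235]); e=np.array([np.cos(a),np.sin(a)])
for k in (-.075,.075): print(np.round(c+k*e,4))
plan(*(c+.075*e),.30)
a=np.radians(-28.1); c=np.array([.4503,-.3555]); e=np.array([np.cos(a),np.sin(a)])
for k in (-.085,0,.085): print("box",np.round(c+k*e,4))
E
```

```text
[ 0.4586 -0.1854]
[ 0.5878 -0.2616]
plan [-1.177  1.279  0.029] turn 0 dist [-0.068 -0.517 -0.009]
box [ 0.3753 -0.3155]
box [ 0.4503 -0.3555]
box [ 0.5253 -0.3955]
```

Emit:
apply_moves --moves '[-0.92,1,0,0,1,-0.92,1,0,0,1,-0.92,1,0,0,1,-0.92,1,0,0,1,-0.92,1,0,0,1,-0.92,1,0,0,1,-0.92,1,0,0,1,-0.92,1,0,0,1,-0.92,1,0,0,1,-0.92,1,0,0,1,-0.92,1,0,0,1]'

```text
clock: 15.42
eef_pos: [0.5995, -0.1576, 0.3067]
eef_rot: [0.003, 0.955, 0.297, 0.0]
contact_force: [-0.5, -0.8, -0.9]
finger_gap: 0.647
grip_force: 43.4
```

```bash
python3 - <<'E'
from h import *
plan(.5878,-.2616,.194)
E
```

```text
plan [-0.228  0.261  0.377] turn 0 dist [-0.012 -0.104 -0.113]
```

Emit:
apply_moves --moves '[-0.228,0.261,0,0,1,-0.228,0.261,0,0,1,-0.228,0.261,0,0,1,-0.228,0.261,0.05,0,1,-0.228,0.261,0.15,0,1,-0.228,0.261,0.25,0,1,-0.228,0.261,0.32,0,1,-0.228,0.261,0.355,0,1,-0.228,0.261,0.37,0,1,-0.228,0.261,0.372,0,1,-0.228,0.261,0.372,0,1]'

```text
clock: 16.33
eef_pos: [0.5908, -0.2511, 0.1968]
eef_rot: [-0.002, 0.953, 0.302, 0.001]
contact_force: [-14.2, 11.0, 38.4]
finger_gap: 0.644
grip_force: 54.4
```

```bash
python3 - <<'E'
from h import *
plan(.5878,-.2616,.194)
E
```

```text
plan [-0.028  0.023  0.009] turn 0 dist [-0.003 -0.01  -0.003]
```

Emit:
apply_moves --moves '[-0.028,0.023,-0.025,0,1,-0.028,0.023,-0.025,0,1,-0.028,0.023,-0.025,0,1,-0.028,0.023,-0.025,0,1]'

```text
clock: 16.67
eef_pos: [0.5886, -0.2621, 0.2004]
eef_rot: [0.0, 0.953, 0.302, 0.0]
contact_force: [-0.1, 0.1, -1.0]
finger_gap: 0.646
grip_force: 50.8
```

```bash
python3 - <<'E'
from h import *
plan(.5878,-.2616,.197)
p=eyes.read_camera("wrist"); cv2.imwrite("pics/w4.png",p["color"])
E
```

```text
plan [-0.001 -0.003  0.011] turn 0 dist [-0.001  0.    -0.003]
```

View pics/w4.png

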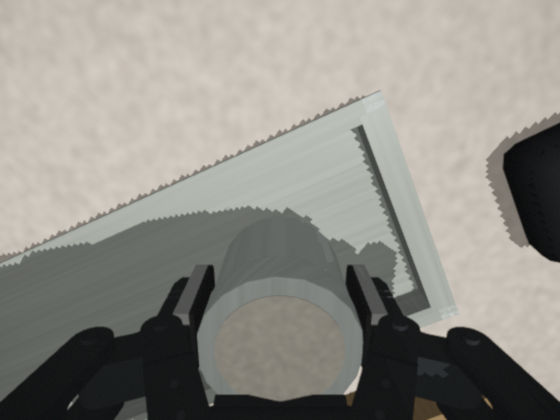

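The tin at (280,350) is inside the tray walls and upright, so I lower 3 mm, release and lift.

Emit:
apply_moves --moves '[0,0,0.01,0,1,0,0,0.01,0,0.5,0,0,0.01,0,0.2,0,0,0.01,0,0,0,0,0.01,0,0,0,0,-0.1,0,0,0,0,-0.2,0,0,0,0,-0.3,0,0,0,0,-0.35,0,0,0,0,-0.35,0,0]'

```text
clock: 17.55
eef_pos: [0.5892, -0.2634, 0.3092]
eef_rot: [0.002, 0.953, 0.302, 0.002]
contact_force: [-0.3, -1.1, 0.9]
finger_gap: 1.001
grip_force: 0.0
```

```bash
python3 - <<'E'
from h import *
objs()
plan(.449,-.0085,.275)
E
```

```text
carton 0.85 [ 675.7 -103.6] [71.5 49.8] 3.5
carton 0.82 [569.3  62.7] [70.4 49.9] 9.1
carton 0.64 [670.8 122. ] [71.7 50.8] 49.3
plan [ 0.108 -0.958  0.1  ] turn 0 dist [-0.139  0.253 -0.03 ]
```

Emit:
apply_moves --moves '[0.108,-0.958,0,0,0,0.108,-0.958,0,0,0,0.108,-0.958,0,0,0,0.108,-0.958,0,0,0,0.108,-0.958,0,0,0,0.108,-0.958,0.1,0,0,0.108,-0.958,0.1,0,0,0.108,-0.958,0.1,0,0,0.108,-0.958,0.1,0,0,0.108,-0.958,0.1,0,0]'

```text
clock: 18.53
eef_pos: [0.4493, -0.0087, 0.2749]
eef_rot: [0.0, 0.953, 0.303, -0.001]
contact_force: [-0.2, 0.2, -0.6]
finger_gap: 0.999
grip_force: 0.0
```

```bash
python3 - <<'E'
from h import *
p=eyes.read_camera("wrist")
w=cloud(p).reshape(-1,3); w=w[~np.isnan(w[:,0])]; k=crop(w,(.449,-.0085),.08,.05,.07); print(len(k),cv2.minEnclosingCircle(np.float32(k[:,:2]*1000)))
plan(.449,-.0085,.191)
E
```

```text
8333 ((448.949462890625, -6.2067437171936035), 28.972976684570312)
plan [-0.    -0.004  0.281] turn 0 dist [-0.001  0.001 -0.084]
```

Emit:
apply_moves --moves '[0,-0.005,0.1,0,0,0,-0.005,0.2,0,0,0,-0.005,0.28,0,0,0,-0.005,0.28,0,0,0,-0.005,0.28,0,0,0,-0.005,0.28,0,1,0,-0.005,0.28,0,1,0,-0.005,0.28,0,1,0,-0.005,0.28,0,1,0,-0.005,0.28,0,1,0,-0.005,0.28,0,1]'

```text
clock: 19.5
eef_pos: [0.4491, -0.0077, 0.1928]
eef_rot: [0.0, 0.953, 0.302, 0.001]
contact_force: [-1.3, -1.4, 7.9]
finger_gap: 0.647
grip_force: 40.5
```

```bash
python3 - <<'E'
from h import *
print(get_state()["eef_pos"]); plan(.4586,-.1854,.275);plan(.4586,-.1854,.197)
E
```

```text
[ 0.44905813 -0.00772872  0.19282968]
plan [-0.314  0.503 -0.274] turn 0 dist [ 0.01  -0.178  0.082]
plan [-0.315  0.502 -0.014] turn 0 dist [ 0.01  -0.178  0.004]
```

Emit:
apply_moves --moves '[0,0,-0.12,0,1,0,0,-0.25,0,1,-0.314,0.503,-0.25,0,1,-0.314,0.503,-0.25,0,1,-0.314,0.503,-0.25,0,1,-0.314,0.503,-0.25,0,1,-0.314,0.503,-0.25,0,1,-0.314,0.503,-0.25,0,1,-0.314,0.503,-0.2,0,1,-0.314,0.503,-0.1,0,1,-0.314,0.503,-0.04,0,1,-0.314,0.503,-0.03,0,1]'

```text
clock: 20.5
eef_pos: [0.4577, -0.1837, 0.1987]
eef_rot: [-0.001, 0.953, 0.303, -0.001]
contact_force: [-0.6, -0.2, -1.7]
finger_gap: 0.646
grip_force: 43.6
```

```bash
python3 - <<'E'
from h import *
plan(.4586,-.1854,.197)
E
```

```text
plan [-0.001  0.006  0.006] turn 0 dist [ 0.001 -0.002 -0.002]
```

Emit:
apply_moves --moves '[0,0.005,0.006,0,1,0,0.005,0.006,0,0.5,0,0.005,0.006,0,0.2,0,0.005,0.006,0,0,0,0.005,0.006,0,0,0,0.005,-0.1,0,0,0,0.005,-0.2,0,0,0,0.005,-0.3,0,0,0,0.005,-0.35,0,0,0,0.005,-0.35,0,0]'

```text
clock: 21.33
eef_pos: [0.4602, -0.1871, 0.3089]
eef_rot: [0.001, 0.953, 0.302, 0.003]
contact_force: [0.1, -0.7, 0.4]
finger_gap: 1.002
grip_force: 0.0
```

```bash
python3 - <<'E'
from h import *
objs()
plan(.5705,.062,.29,-81)
E
```

```text
carton 0.84 [569.7  62.7] [70.4 50.2] 8.6
carton 0.82 [ 675.7 -103.8] [71.5 49.9] 3.7
carton 0.67 [671.1 122.6] [70.9 50.2] 49.6
plan [ 0.78  -0.462  0.051] turn 0.291 dist [ 0.111  0.248 -0.015]
```

Emit:
apply_moves --moves '[0.78,-0.462,0.05,0.08,0,0.78,-0.462,0.05,0.16,0,0.78,-0.462,0.05,0.24,0,0.78,-0.462,0.05,0.291,0,0.78,-0.462,0.05,0.291,0,0.78,-0.462,0.05,0.291,0,0.78,-0.462,0.05,0.291,0,0.78,-0.462,0.05,0.291,0,0.78,-0.462,0.05,0.291,0,0.78,-0.462,0.05,0.291,0]'

```text
clock: 22.32
eef_pos: [0.5701, 0.0607, 0.2895]
eef_rot: [0.001, 0.997, 0.078, -0.001]
contact_force: [0.6, -0.6, 0.2]
finger_gap: 1.002
grip_force: 0.0
```

```bash
python3 - <<'E'
from h import *
p=eyes.read_camera("wrist")
w=cloud(p).reshape(-1,3); w=w[~np.isnan(w[:,0])]; k=crop(w,(.57,.062),.05,.062,.08); print(len(k),rect(k))
plan(.5705,.062,.202,-81)
E
```

```text
10866 (array([571.7,  63.9]), array([70.7, 50.1]), 9.0)
plan [ 0.003 -0.006  0.293] turn -0.002 dist [ 0.     0.002 -0.088]
```

Emit:
apply_moves --moves '[0.003,-0.006,0.1,0,0,0.003,-0.006,0.2,0,0,0.003,-0.006,0.293,0,0,0.003,-0.006,0.293,0,0,0.003,-0.006,0.293,0,0,0.003,-0.006,0.293,0,1,0.003,-0.006,0.293,0,1,0.003,-0.006,0.293,0,1,0.003,-0.006,0.293,0,1,0.003,-0.006,0.293,0,1,0.003,-0.006,0.293,0,1]'

```text
clock: 23.28
eef_pos: [0.572, 0.0634, 0.2042]
eef_rot: [-0.0, 0.997, 0.078, 0.001]
contact_force: [-1.2, -1.0, 7.4]
finger_gap: 0.581
grip_force: 42.7
```

```bash
python3 - <<'E'
from h import *
print(get_state()["eef_pos"]); plan(.3753,-.3155,.3,-118.1); plan(.5253,-.3955,.3,-118.1)
E
```

```text
[0.57198571 0.06341754 0.20422398]
plan [-0.844  1.145 -0.322] turn 0.412 dist [-0.197 -0.379  0.096]
plan [-0.391  1.487 -0.321] turn 0.412 dist [-0.047 -0.459  0.096]
```

Emit:
apply_moves --moves '[0,0,-0.12,0,1,0,0,-0.24,0,1,0,0,-0.33,0,1,-0.74,1,-0.33,0.08,1,-0.74,1,-0.33,0.16,1,-0.74,1,-0.33,0.24,1,-0.74,1,-0.33,0.32,1,-0.74,1,-0.33,0.41,1,-0.74,1,-0.33,0.41,1,-0.74,1,-0.33,0.41,1,-0.74,1,-0.33,0.41,1,-0.74,1,-0.33,0.41,1]'

```text
clock: 24.28
eef_pos: [0.3975, -0.269, 0.3023]
eef_rot: [-0.0, 0.97, -0.241, 0.001]
contact_force: [0.5, -0.4, -1.4]
finger_gap: 0.579
grip_force: 42.6
```

```bash
python3 - <<'E'
from h import *
plan(.3753,-.3155,.21,-118.1)
p=eyes.read_camera("wrist"); w=cloud(p).reshape(-1,3); w=w[~np.isnan(w[:,0])]
k=crop(w,(.36,-.28),.2,.024,.036); print("walls",len(k),rect(k)); 
E
```

```text
plan [0.007 0.172 0.308] turn 0.002 dist [-0.022 -0.047 -0.092]
walls 8050 (array([ 430.2, -282. ]), array([209.9, 189.6]), 61.8)
```

Emit:
apply_moves --moves '[0.007,0.172,0,0,1,0.007,0.172,0,0,1,0.007,0.172,0.0,0,1,0.007,0.172,0.0,0,1,0.007,0.172,0.1,0,1,0.007,0.172,0.2,0,1,0.007,0.172,0.26,0,1,0.007,0.172,0.29,0,1,0.007,0.172,0.3,0,1,0.007,0.172,0.3,0,1]'

```text
clock: 25.17
eef_pos: [0.3771, -0.3134, 0.2115]
eef_rot: [-0.0, 0.971, -0.241, -0.0]
contact_force: [-0.0, -0.8, -1.0]
finger_gap: 0.579
grip_force: 42.6
```

```bash
python3 - <<'E'
from h import *
plan(.3753,-.3155,.21,-118.1)
E
```

```text
plan [-0.002  0.009  0.005] turn 0.003 dist [-0.002 -0.002 -0.002]
```

Emit:
apply_moves --moves '[0,0.006,0.005,0,1,0,0.006,0.005,0,0.6,0,0.006,0.005,0,0.3,0,0.006,0.005,0,0,0,0.006,0.005,0,0,0,0.006,-0.1,0,0,0,0.006,-0.2,0,0,0,0.006,-0.3,0,0,0,0.006,-0.35,0,0,0,0.006,-0.35,0,0]'

```text
clock: 26.0
eef_pos: [0.3762, -0.3166, 0.3195]
eef_rot: [0.001, 0.97, -0.241, 0.002]
contact_force: [-0.2, -0.8, 0.0]
finger_gap: 1.003
grip_force: 0.0
```

```bash
python3 - <<'E'
from h import *
objs()
plan(.6765,-.104,.29,-87)
E
```

```text
tin 0.76 [ 459. -188.] 28.5
tin 0.69 [ 583. -267.] 29.1
carton 0.77 [ 675.5 -103.8] [72.1 50.1] 3.6
carton 0.6 [671.2 122.6] [71.4 50.4] 50.0
carton 0.58 [ 584.2 -265.8] [55.8 53.6] -45.8
plan [ 0.557 -1.091  0.087] turn -0.343 dist [ 0.301  0.211 -0.026]
```

Emit:
apply_moves --moves '[0.51,-1,0.05,-0.08,0,0.51,-1,0.05,-0.16,0,0.51,-1,0.05,-0.24,0,0.51,-1,0.05,-0.343,0,0.51,-1,0.05,-0.343,0,0.51,-1,0.05,-0.343,0,0.51,-1,0.05,-0.343,0,0.51,-1,0.05,-0.343,0,0.51,-1,0.05,-0.343,0,0.51,-1,0.05,-0.343,0,0.51,-1,0.05,-0.343,0]'

```text
clock: 27.07
eef_pos: [0.6508, -0.1223, 0.2997]
eef_rot: [0.0, 1.0, 0.026, -0.001]
contact_force: [-1.3, -0.8, -0.3]
finger_gap: 1.003
grip_force: 0.0
```

```bash
python3 - <<'E'
from h import *
p=eyes.read_camera("wrist")
w=cloud(p).reshape(-1,3); w=w[~np.isnan(w[:,0])]; k=crop(w,(.676,-.104),.05,.062,.08); print(len(k),rect(k))
plan(.6765,-.104,.28,-87);plan(.6765,-.104,.202,-87)
E
```

```text
11031 (array([ 677.6, -102.8]), array([70.3, 50.2]), 3.3)
plan [ 0.091 -0.06   0.068] turn -0.002 dist [ 0.026  0.019 -0.02 ]
plan [ 0.091 -0.06   0.328] turn -0.002 dist [ 0.026  0.019 -0.098]
```

Emit:
apply_moves --moves '[0.091,-0.06,0.05,0,0,0.091,-0.06,0.1,0,0,0.091,-0.06,0.2,0,0,0.091,-0.06,0.3,0,0,0.091,-0.06,0.328,0,0,0.091,-0.06,0.328,0,0,0.091,-0.06,0.328,0,1,0.091,-0.06,0.328,0,1,0.091,-0.06,0.328,0,1,0.091,-0.06,0.328,0,1,0.091,-0.06,0.328,0,1,0.091,-0.06,0.328,0,1]'

```text
clock: 28.12
eef_pos: [0.6783, -0.1032, 0.2053]
eef_rot: [0.0, 1.0, 0.026, 0.002]
contact_force: [-0.2, -0.2, 7.1]
finger_gap: 0.582
grip_force: 42.8
```

```bash
python3 - <<'E'
from h import *
print(get_state()["eef_pos"]); plan(.4503,-.3555,.3,-118.1); 
E
```

```text
[ 0.67833486 -0.10322418  0.20525218]
plan [-0.801  0.801 -0.318] turn 0.345 dist [-0.228 -0.252  0.095]
```

Emit:
apply_moves --moves '[0,0,-0.12,0,1,0,0,-0.24,0,1,0,0,-0.33,0,1,-0.801,0.801,-0.33,0.08,1,-0.801,0.801,-0.33,0.16,1,-0.801,0.801,-0.33,0.24,1,-0.801,0.801,-0.33,0.345,1,-0.801,0.801,-0.33,0.345,1,-0.801,0.801,-0.33,0.345,1,-0.801,0.801,-0.33,0.345,1,-0.801,0.801,-0.33,0.345,1,-0.801,0.801,-0.33,0.345,1]'

```text
clock: 29.12
eef_pos: [0.4437, -0.3608, 0.3042]
eef_rot: [0.002, 0.969, -0.248, 0.001]
contact_force: [-0.4, -1.0, -1.1]
finger_gap: 0.58
grip_force: 42.4
```

```bash
python3 - <<'E'
from h import *
plan(.4503,-.3555,.2125,-118.1)
E
```

```text
plan [ 0.01  -0.027  0.306] turn -0.006 dist [ 0.007  0.005 -0.092]
```

Emit:
apply_moves --moves '[0,0,0,0,1,0,0,0,0,1,0,0,0,0,1]'

```text
clock: 29.37
eef_pos: [0.4511, -0.3542, 0.3023]
eef_rot: [-0.0, 0.97, -0.242, 0.0]
contact_force: [0.2, 1.1, -0.4]
finger_gap: 0.579
grip_force: 42.4
```

```bash
python3 - <<'E'
from h import *
plan(.4503,-.3555,.2125,-118.1)
E
```

```text
plan [-0.     0.005  0.299] turn 0.001 dist [-0.001 -0.001 -0.09 ]
```

Emit:
apply_moves --moves '[0,0.005,0.1,0,1,0,0.005,0.2,0,1,0,0.005,0.26,0,1,0,0.005,0.29,0,1,0,0.005,0.299,0,1,0,0.005,0.299,0,1,0,0.005,0.302,0,0.6,0,0.005,0.302,0,0.3,0,0.005,0.302,0,0,0,0.005,0.302,0,0,0,0.005,0.2,0,0,0,0.005,0.1,0,0]'

```text
clock: 30.37
eef_pos: [0.449, -0.356, 0.272]
eef_rot: [-0.0, 0.97, -0.243, -0.001]
contact_force: [1.0, -0.3, -0.2]
finger_gap: 1.0
grip_force: 0.0
```

Emit:
apply_moves --moves '[0,0,-0.15,0,0,0,0,-0.25,0,0,0,0,-0.25,0,0]'

```text
clock: 30.62
eef_pos: [0.4498, -0.3586, 0.3536]
eef_rot: [0.002, 0.97, -0.243, 0.004]
contact_force: [0.1, -1.4, 1.0]
finger_gap: 1.004
grip_force: 0.0
```

```bash
python3 - <<'E'
from h import *
objs()
plan(.672,.122,.3,-40.2)
E
```

```text
tin 0.8 [ 584. -266.] 28.7
carton 0.84 [671.2 122.2] [71.5 50. ] 50.2
carton 0.72 [528.9 457.3] [74.9 28.5] 81.9
plan [-0.096 -1.755  0.159] turn -0.865 dist [ 0.223  0.478 -0.047]
```

Emit:
apply_moves --moves '[-0.05,-1,0.08,-0.08,0,-0.05,-1,0.08,-0.16,0,-0.05,-1,0.08,-0.24,0,-0.05,-1,0.08,-0.32,0,-0.05,-1,0.08,-0.4,0,-0.05,-1,0.08,-0.48,0,-0.05,-1,0.08,-0.56,0,-0.05,-1,0.08,-0.64,0,-0.05,-1,0.08,-0.72,0,-0.05,-1,0.08,-0.8,0,-0.05,-1,0.08,-0.865,0,-0.05,-1,0.08,-0.865,0]'

```text
clock: 31.77
eef_pos: [0.577, -0.0845, 0.3218]
eef_rot: [-0.001, 0.906, 0.423, -0.001]
contact_force: [0.6, -0.6, -0.9]
finger_gap: 1.001
grip_force: 0.0
```

```bash
python3 - <<'E'
from h import *
plan(.672,.122,.29,-40.2)
E
```

```text
plan [ 0.731 -0.199  0.106] turn 0.003 dist [ 0.095  0.206 -0.032]
```

Emit:
apply_moves --moves '[0.731,-0.199,0.106,0,0,0.731,-0.199,0.106,0,0,0.731,-0.199,0.106,0,0,0.731,-0.199,0.106,0,0,0.731,-0.199,0.106,0,0,0.731,-0.199,0.106,0,0,0.731,-0.199,0.106,0,0,0.731,-0.199,0.106,0,0,0.731,-0.199,0.106,0,0]'

```text
clock: 32.52
eef_pos: [0.6732, 0.1201, 0.2905]
eef_rot: [0.0, 0.908, 0.419, -0.001]
contact_force: [0.1, -0.6, 0.6]
finger_gap: 0.995
grip_force: 0.0
```

```bash
python3 - <<'E'
from h import *
p=eyes.read_camera("wrist")
w=cloud(p).reshape(-1,3); w=w[~np.isnan(w[:,0])]; k=crop(w,(.672,.122),.05,.062,.08); print(len(k),rect(k))
plan(.6725,.122,.202,-40.2)
E
```

```text
10839 (array([673. , 123.5]), array([70.9, 50.2]), 49.8)
plan [ 0.005 -0.007  0.296] turn -0.003 dist [-0.001  0.003 -0.089]
```

Emit:
apply_moves --moves '[0.005,-0.007,0.1,0,0,0.005,-0.007,0.2,0,0,0.005,-0.007,0.29,0,0,0.005,-0.007,0.296,0,0,0.005,-0.007,0.296,0,0,0.005,-0.007,0.296,0,1,0.005,-0.007,0.296,0,1,0.005,-0.007,0.296,0,1,0.005,-0.007,0.296,0,1,0.005,-0.007,0.296,0,1,0.005,-0.007,0.296,0,1]'

```text
clock: 33.48
eef_pos: [0.6737, 0.1236, 0.2046]
eef_rot: [0.0, 0.907, 0.421, 0.002]
contact_force: [-0.9, -1.3, 7.0]
finger_gap: 0.582
grip_force: 42.9
```

```bash
python3 - <<'E'
from h import *
print(get_state()["eef_pos"]); plan(.5253,-.3955,.3,-118.1); 
E
```

```text
[0.67371823 0.12364196 0.20462853]
plan [-1.639  0.741 -0.321] turn 0.865 dist [-0.148 -0.519  0.095]
```

Emit:
apply_moves --moves '[0,0,-0.12,0,1,0,0,-0.24,0,1,0,0,-0.34,0.04,1,-1,0.45,-0.34,0.12,1,-1,0.45,-0.34,0.2,1,-1,0.45,-0.34,0.28,1,-1,0.45,-0.34,0.36,1,-1,0.45,-0.34,0.44,1,-1,0.45,-0.34,0.52,1,-1,0.45,-0.34,0.6,1,-1,0.45,-0.34,0.68,1,-1,0.45,-0.34,0.7,1]'

```text
clock: 34.48
eef_pos: [0.5783, -0.2012, 0.3067]
eef_rot: [0.002, 0.992, -0.125, 0.001]
contact_force: [-0.7, -1.1, -1.1]
finger_gap: 0.582
grip_force: 42.5
```

```bash
python3 - <<'E'
from h import *
plan(.5253,-.3955,.3,-118.1); 
E
```

```text
plan [-0.011  0.671  0.026] turn 0.153 dist [-0.053 -0.194 -0.007]
```

Emit:
apply_moves --moves '[-0.011,0.671,0.01,0.08,1,-0.011,0.671,0.01,0.153,1,-0.011,0.671,0.01,0.153,1,-0.011,0.671,0.01,0.153,1,-0.011,0.671,0.01,0.153,1,-0.011,0.671,0.01,0.153,1,-0.011,0.671,0.01,0.153,1,-0.011,0.671,0.01,0.153,1,-0.011,0.671,0.01,0.153,1]'

```text
clock: 35.23
eef_pos: [0.5337, -0.3862, 0.3016]
eef_rot: [-0.001, 0.973, -0.233, 0.0]
contact_force: [0.1, 0.1, -1.2]
finger_gap: 0.579
grip_force: 42.6
```

```bash
python3 - <<'E'
from h import *
plan(.5253,-.3955,.2125,-118.1); 
E
```

```text
plan [-0.011  0.041  0.297] turn 0.013 dist [-0.008 -0.009 -0.089]
```

Emit:
apply_moves --moves '[-0.005,0.01,0,0.012,1,-0.005,0.01,0,0.012,1,-0.005,0.01,0,0.012,1,-0.005,0.01,0,0.012,1]'

```text
clock: 35.57
eef_pos: [0.5304, -0.389, 0.3015]
eef_rot: [-0.0, 0.97, -0.242, 0.0]
contact_force: [-0.9, -0.6, -0.9]
finger_gap: 0.58
grip_force: 42.6
```

```bash
python3 - <<'E'
from h import *
plan(.5253,-.3955,.2125,-118.1); 
E
```

```text
plan [-0.005  0.027  0.297] turn 0.001 dist [-0.005 -0.006 -0.089]
```

Emit:
apply_moves --moves '[-0.005,0.026,0,0,1,-0.005,0.026,0.05,0,1,-0.005,0.026,0.15,0,1,-0.005,0.026,0.24,0,1,-0.005,0.026,0.28,0,1,-0.005,0.026,0.296,0,1,-0.005,0.026,0.296,0,1]'

```text
clock: 36.15
eef_pos: [0.5243, -0.3957, 0.212]
eef_rot: [-0.001, 0.97, -0.243, -0.001]
contact_force: [0.2, -0.5, -0.6]
finger_gap: 0.576
grip_force: 42.7
```

```bash
python3 - <<'E'
from h import *
plan(.5253,-.3955,.211,-118.1); 
E
```

```text
plan [ 0.003 -0.002  0.003] turn -0.0 dist [ 0.001  0.    -0.001]
```

Emit:
apply_moves --moves '[0,0,0.003,0,1,0,0,0.003,0,0.6,0,0,0.003,0,0.3,0,0,0.003,0,0,0,0,0.003,0,0,0,0,-0.1,0,0,0,0,-0.2,0,0,0,0,-0.3,0,0,0,0,-0.4,0,0,-0.1,-0.8,-0.4,0,0,-0.1,-0.8,-0.4,0,0,-0.1,-0.8,-0.4,0,0]'

```text
clock: 37.15
eef_pos: [0.5699, -0.2785, 0.3338]
eef_rot: [-0.0, 0.97, -0.244, 0.001]
contact_force: [0.7, 0.7, -0.5]
finger_gap: 1.004
grip_force: 0.0
```

Emit:
apply_moves --moves '[0,-0.6,-0.4,0,0,0,-0.6,-0.4,0,0,0,-0.6,-0.4,0,0,0,-0.6,-0.4,0,0,0,-0.6,-0.4,0,0,0,-0.6,-0.4,0,0,0,-0.6,-0.4,0,0]'

```text
clock: 37.73
eef_pos: [0.6565, -0.1169, 0.4541]
eef_rot: [-0.0, 0.971, -0.24, 0.001]
contact_force: [0.5, -0.6, -0.5]
finger_gap: 1.0
grip_force: 0.0
```

```bash
python3 - <<'E'
from h import *
P=scene_pts()
for w in P:
    for nm,c,a,ks,zr,r in (("tin",(.5232,-.2235),-30.5,(-.075,.075),(.05,.08),.05),("carton",(.4503,-.3555),-28.1,(-.085,0,.085),(.066,.095),.045)):
        a=np.radians(a); e=np.array([np.cos(a),np.sin(a)]); f=np.array([-e[1],e[0]])
        for k in ks:
            q=crop(w,np.array(c)+k*e,r,*zr); d=q[:,:2]-c; 
            if len(q): print(nm,len(q),"local x",np.round(np.percentile(d@e,[2,98])*1e3),"y",np.round(np.percentile(d@f,[2,98])*1e3),"z",np.round(np.percentile(q[:,2],[2,50,98]),3))
    for pg in [(.3855,.3063),(.5245,.404)]:
        q=crop(w,pg,.09,.09,.225); print("dip",len(q),np.round(np.percentile(q,[2,98],axis=0),3).tolist())
    for nm,c in (("mug",(.671,.399)),("tape",(.567,-.539)),("mouse",(.715,-.357))):
        print(nm,np.round(np.median(crop(w,c,.1,.015,.15),0),3))
p=eyes.read_camera("top"); cv2.imwrite("pics/top9.png",p["color"])
p=eyes.read_camera("scene"); cv2.imwrite("pics/s9.png",p["color"])
E
```

```text
tin 271 local x [-99. -48.] y [-27.  24.] z [0.054 0.065 0.069]
tin 264 local x [47. 99.] y [-31.  20.] z [0.055 0.065 0.07 ]
carton 399 local x [-120.  -52.] y [-24.  24.] z [0.069 0.077 0.082]
carton 387 local x [-36.  32.] y [-25.  24.] z [0.071 0.077 0.082]
carton 376 local x [ 50. 117.] y [-24.  24.] z [0.068 0.077 0.082]Traceback (most recent call last):
  File "<stdin>", line 10, in <module>
    return _quantile_unchecked(
        a, q, axis, out, overwrite_input, method, keepdims, weights)
    return _ureduce(a,
                    func=_quantile_ureduce_func,
    ...<5 lines>...
                    overwrite_input=overwrite_input,
                    method=method)
    r = func(a, **kwargs)
    result = _quantile(arr,
                       quantiles=q,
    ...<2 lines>...
                       out=out,
                       weights=wgt)
    slices_having_nans = np.isnan(arr[-1, ...])
                                  ~~~^^^^^^^^^
IndexError: index -1 is out of bounds for axis 0 with size 0
```

```bash
python3 - <<'E'
from h import *
for n in ("top","scene"):
    p=eyes.read_camera(n); cv2.imwrite(f"pics/{n}9.png",p["color"]); w=cloud(p).reshape(-1,3); w=w[~np.isnan(w[:,0])]
    for pg in [(.3855,.3063),(.5245,.404)]:
        q=crop(w,pg,.09,.09,.225); print("dip",len(q),np.round([q.min(0),q.max(0)],3).tolist() if len(q) else 0)
E
```

```text
dip 0 0
dip 733 [[0.44, 0.371, 0.091], [0.558, 0.493, 0.225]]
dip 15 [[0.403, 0.379, 0.208], [0.425, 0.389, 0.224]]
dip 618 [[0.435, 0.368, 0.091], [0.564, 0.493, 0.225]]
```

View pics/scene9.png

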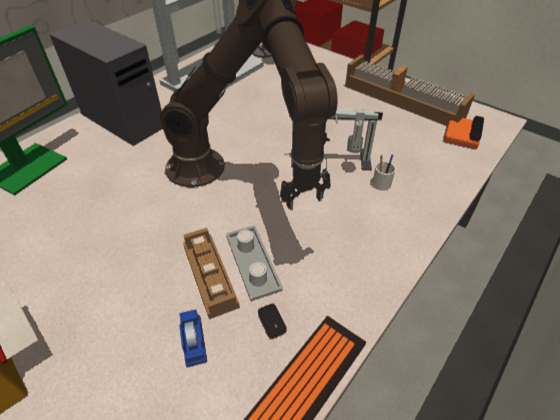

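View pics/top9.png

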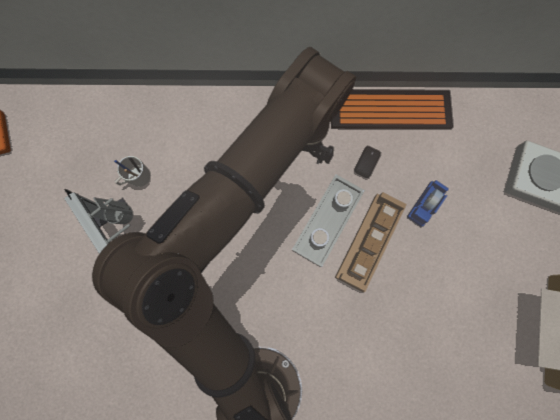

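Two tins are in the tray and three cartons in the box. The arm hides one hung dipper, so I back off to see it.

```bash
python3 - <<'E'
from h import *
plan(.5,-.28,.5,-90)
E
```

```text
plan [-0.202  0.706 -0.159] turn -0.314 dist [-0.154 -0.158  0.048]
```

Emit:
apply_moves --moves '[-0.2,0.7,-0.16,0,0,-0.2,0.7,-0.16,0,0,-0.2,0.7,-0.16,0,0,-0.2,0.7,-0.16,0,0,-0.2,0.7,-0.16,0,0,-0.2,0.7,-0.16,0,0,-0.2,0.7,-0.16,0,0,-0.2,0.7,-0.16,0,0]'

```text
clock: 38.6
eef_pos: [0.5011, -0.279, 0.5006]
eef_rot: [-0.001, 0.97, -0.245, 0.0]
contact_force: [0.2, 0.4, -0.4]
finger_gap: 1.001
grip_force: 0.0
```

```bash
python3 - <<'E'
from h import *
d=np.array([.575,-.818]); L=np.array([.818,.575])
for n in ("top","scene"):
    p=eyes.read_camera(n); cv2.imwrite(f"pics/{n}10.png",p["color"][70:220,230:430] if n=="scene" else p["color"]); w=cloud(p).reshape(-1,3); w=w[~np.isnan(w[:,0])]
    for pg in [(.3855,.3063),(.5245,.404)]:
        q=crop(w,pg,.1,.09,.225); r=q[:,:2]-pg; q=q[(np.abs(r@L)<.045)]; r=q[:,:2]-pg; print("dip",len(q),np.round([r@d,r@L,q[:,2]],3).min(1) if len(q) else 0,np.round([r@d,r@L,q[:,2]],3).max(1) if len(q) else 0)
a=cv2.imread("pics/scene10.png"); cv2.imwrite("pics/scene10b.png",cv2.resize(a,None,fx=4,fy=4))
E
```

```text
dip 462 [-0.05  -0.044  0.1  ] [0.032 0.043 0.225]
dip 554 [-0.05  -0.042  0.097] [0.03  0.045 0.225]
dip 383 [-0.057 -0.045  0.1  ] [0.037 0.042 0.225]
dip 393 [-0.058 -0.044  0.102] [0.037 0.045 0.225]
```

View pics/scene10b.png

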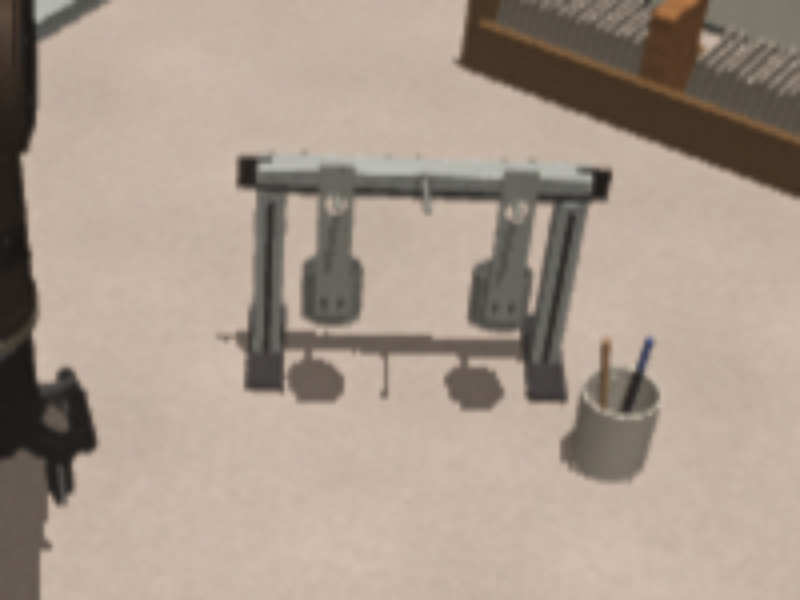

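Both dippers hang on their pegs, at (335,240) and (510,250) in the crop, and the bench is clear. Handing in.

```bash
python3 -c "
from h import *
print(order.sign_off())"
```

```text
the job is handed in; nothing more can be done
None
```

I handed the job in at about 39 s: both dippers hang on the outer pegs, both tins stand in the steel tray, all three cartons stand in the fibreboard box, and the robot steered clear of the mug, tape dispenser and mouse; `sign_off()` gave no verdict.

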